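# Go / no-go check of a bearing bore

### The job

Check the brass-bushed bore of the grey bearing block with the double-ended plug gauge: slide its long, thinner GO end (green collar) all the way in until the green collar meets the brass, and draw it out again. Then offer the short, fatter NO-GO end (red collar) squarely to the middle of the bore, from either side of the block, and press it lightly against the mouth for a moment to confirm that it does not enter. Finally lay the gauge gently back in the two saddles of its cradle, either way round, without disturbing the other things on the bench.

Things in the scene. Friction and masses are not known exactly. Their poses are not given: they have to be found in the camera images.
- gauge_centre (a point): Plug gauge: a loose bar 155 mm long, about 0.3 kg, lying level along its own y axis in the cradle at the start. This point is on its axis at the middle of its handle, a square aluminium bar 22 x 22 mm from y -40 to +40 mm, to be gripped across its x faces. GO end with a green collar at +y, NO-GO end with a red collar at -y
- go_shoulder (a point): Point on the gauge's axis at the outer face of the green collar, 44 mm along +y from gauge_centre; this face meets the brass when the GO end is fully in. The collar is 34 mm across, 4 mm thick. The GO end is steel, 25 mm across, and runs 45 mm on from here (to 89 mm from gauge_centre), its last 4 mm tapering to 20 mm across
- nogo_tip (a point): Point on the gauge's axis at the end face of the NO-GO end, 66 mm along -y from gauge_centre. The NO-GO end is steel, 31 mm across and 22 mm long, beyond a red collar 34 mm across and 4 mm thick
- bore_centre (a point): Middle of the bore of the bearing block, 70 mm above the bench. A brass bush, 36 mm outside and 27 mm inside, 54 mm long, passes right through the block along this frame's y axis; it is open at both ends and stands 2 mm proud of the grey body on each side
- mouth_left (a point): Centre of the bore's mouth on the +y side of the block, in the face of the bush, 27 mm from bore_centre. Same axes as bore_centre
- mouth_right (a point): Centre of the bore's mouth on the -y side of the block, in the face of the bush, 27 mm from bore_centre. Same axes as bore_centre
- cradle_seat (a point): Where the middle of the gauge's handle belongs in the cradle, 55 mm above the bench; the gauge lies along this frame's y axis, its collars outside the saddles, with 6 mm of play each way along y
- sample_cup: Sample cup with a blue lid, 58 mm across, 70 mm tall, loose bystander; origin at the centre of its underside
- tape_roll: Roll of tape lying flat, 103 mm across, 25 mm tall, loose bystander; origin at the centre of its underside
- timer: Small lab timer, 66 x 64 x 19 mm, loose bystander; origin at the centre of its underside
- reagent: Small dropper bottle with a green cap, 26 mm across, 74 mm tall, loose bystander; origin at the centre of its underside
- plug_gauge: The plug gauge as a body; origin and axes as gauge_centre
- bearing_block: The grey bearing block, fixed to the bench; origin at the centre of its underside, axes as bore_centre. Its body is 64 mm wide (x), 50 mm along the bore (y), its top 98 mm above the bench; its foot is 130 (x) x 64 (y) x 12 mm
- cradle: The cradle, fixed to the bench: white base plate 90 (x) x 110 (y) x 8 mm with two wooden saddles 30 mm either side of the middle, each 52 mm wide (x) and 8 mm thick (y), 52 mm clear between them. Their notches are 26 mm wide at the floor, 44 mm above the bench, and flare up to horns about 65 mm above it. Origin at the centre of its underside, axes as cradle_seat
Mind the look-alikes: they are no part of the job. There is more than one size of the plug_gauge; the job needs the larger.

How it is judged:
On the way, in this order (a step that is already met when the one before it is completed fails the run):
1. the GO end is fully in the bore: the face of the green collar is within 5 mm of a mouth of the bore, centre to centre, and the gauge is in line with the bore within 0.1 rad ((distance between go_shoulder and mouth_left below 0.005 m or distance between go_shoulder and mouth_right below 0.005 m) and angle between the y axis of gauge_centre and the y axis of bore_centre, either way round below 0.1 rad), for 0.1 s.
2. the end face of the NO-GO end is pressed with more than 1 N on a mouth of the bore, centres within 5 mm, in line within 0.12 rad, for 0.1 s ((distance between nogo_tip and mouth_left below 0.005 m or distance between nogo_tip and mouth_right below 0.005 m) and angle between the y axis of gauge_centre and the y axis of bore_centre, either way round below 0.12 rad and contact force between plug_gauge and bearing_block above 1 N), for 0.1 s.
At the end, for the whole second after the job is handed in: The gauge lies at rest in both saddles of the cradle, either way round: the middle of its handle within 12 mm sideways and 4 mm in height of cradle_seat, in line with the cradle within 0.15 rad (horizontal distance between gauge_centre and cradle_seat below 0.012 m and z of gauge_centre in the frame of cradle_seat between -0.004 and 0.004 m and angle between the y axis of gauge_centre and the y axis of cradle_seat, either way round below 0.15 rad and linear speed of plug_gauge below 0.02 m/s); the robot touches nothing.
It fails at once if the gauge is forced against the block (over 45 N) (contact force between plug_gauge and bearing_block above 45 N).
It fails at once if the gauge is dropped: it falls faster than 0.5 m/s with no finger on it (linear speed of plug_gauge above 0.5 m/s and contact force between the fingers and plug_gauge below 0.05 N).
It fails at once if a bystander is moved more than 30 mm (distance of any of sample_cup, tape_roll, timer, reagent from where it was at the start of the episode above 0.03 m).
It also fails if it takes over 72 s, if anything falls off the work surface, if the arm or the gripper's body presses on something with over 40 N, if the wrist force passes 120 N, or if a joint passes its speed limit or range.

### The arm

A 7-joint arm with a two-finger parallel gripper is mounted at the origin on a cart in front of the work surface, level with it; the furniture and walls round the work are solid. World frame = base frame: x ahead of the robot, y to its left, z up, the work surface at z = 0. Lengths are in m, angles in rad, forces in N, time in s.
With the tool pointing down it reaches from about 0.4 to 0.85 m from the base axis. Payload 4.4 kg.
Tool frame: the origin (TCP) lies midway between the tips of the shut fingers; the grasp point (between the pads) lies 19 mm behind it; z points along the fingers, y is the line along which they close (so a half turn about z gives the same grasp; the last joint's range is limited). The gripper opens to 94 mm and grips with 3 to 60 N. Pads are 16 mm wide; open, the fingers measure 119 mm over their backs; the gripper's body (75 mm by 177 mm) begins 78 mm behind the grasp point.
Start: joints at [1.082, 0.628, 0.038, 1.517, -0.027, 0.996, -0.02], TCP at [0.267, -0.593, 0.205] pointing down, gripper open.
Joint ranges: [-3.06, 3.06], [-0.37, 2.12], [-1.25, 1.32], [0.18, 2.47], [-1.1, 4.24], [0.23, 1.98], [-2.94, 2.94]. Speed limits (rad/s): [2.57, 2.57, 3.14, 3.14, 3.14, 3.14, 3.14].

### API

Orientations are given as [roll, pitch, yaw] about the fixed x, y, z axes, in that order (R = Rz(yaw) Ry(pitch) Rx(roll)).
In Python, from rig import arm gives the robot as it stands.
- The arm moves only by the tool send_rows, never from a script. Its argument "steps" is a list of rows, each a list of 7 numbers: the shift along the tool's x, y, z in units of 30 mm (1.0 is 30 mm), then the turn, a rotation vector about the tool's x, y, z in rad, then the finger opening in mm, from 0 to 94. A call has 1 to 20 rows; each row is the pose to reach, as a shift and turn from the pose commanded when the call began, along the tool's axes at that moment; what a row does not reach only later rows make up. A row lasts 1/12 s, in which the tool goes at most 41.7 mm and 7.16 degrees, less where a joint would pass 70% of its speed; a pose out of reach is approached as far as the arm can. A call with a gripper value outside its range is refused whole. The fingers move at their own pace and stop on an object; "force" is the grip in N (left out, the last holds). Time passes only in rows, so rows that repeat a pose let the fingers close. It gives the time, the measured TCP pose, the force, the opening and the grip force at its end, in the units of the state.
- arm.state(): the state, without advancing time (a new reading comes with each control period).
- arm.get_image(name): name is "scene" or "top"; returns (picture, depth): 384x512x3 uint8, red, green, blue; 384x512 float32, m along the optical axis (not along the pixel's ray), 0 where there is no reading.
- arm.calibration(name): a dict with "fx", "fy", "cx", "cy" (pixels), "R" (3x3) and "t" (3): a world point X has camera coordinates R X + t. Camera axes: x right, y down, z forward; pixel columns grow to the right and rows downward; lengths in m; the calibration is good to about 2 mm. A picture is of the moment at which its call begins. calibration takes no time and is no camera call.
- arm.hand_in(): hands the job in; it is judged then, once.
The state is a dict: "clock": time; "joint_pos": joint angles; "qvel": joint speeds; "effort": joint torques, N m; "tcp_pos": TCP position; "ee_rot": TCP orientation; "wrist_force": force on the tool from outside, world axes, zero at the start; "torque": the same for the moment, N m; "opening": finger opening in m; "grasp_force": force on a finger pad.
Only numpy, scipy, OpenCV 4.12 (cv2) and the standard library are available. Lean on these libraries where they do the work, as an engineer would, in place of code of your own. Each camera call takes 0.05 s, during which the arm holds its last target. There are 200 camera calls.

## Working session

There is one attempt and no reset: what is moved stays moved. The work goes in short steps, Python scripts to look and compute and a tool call to move; the robot and the scene stay as the last step left them, time stands still between calls to the robot, and variables do not carry over. Pictures are saved under pics/ and viewed, at most 10 in all, crops included, and the job is handed in when it is done.

Besides the shell and the picture viewer there is one more tool, called after ">>>" as name([rows], argument=value, ...), one row to a line, values as JSON. send_rows: Moves the arm, as the interface text tells. Its arguments: {"type":"object","properties":{"steps":{"type":"array"},"force":{"type":"number"}},"required":["steps"]}

```bash
mkdir -p pics; ls; python3 - <<'E'
from rig import arm
import numpy as np,cv2
for n in("scene","top"):
    p,d=arm.get_image(n); np.savez(f"/tmp/{n}0.npz",p=p,d=d)
    cv2.imwrite(f"pics/{n}0.png",p[:,:,::-1])
    c=arm.calibration(n); print(n,c)
s=arm.state();print(s)
E
```

```text
pics
scene {'fx': 482.1237906158687, 'fy': 482.1237906158687, 'cx': 254.1230814558574, 'cy': 182.7731912639798, 'R': array([[-0.7447394 , -0.66732335,  0.00653996],
       [-0.52286183,  0.57737315, -0.62710107],
       [ 0.41470319, -0.47044638, -0.77891044]]), 't': array([0.45820704, 0.33342436, 1.03866547])}
top {'fx': 483.50622815155634, 'fy': 483.50622815155634, 'cx': 259.74200928846335, 'cy': 190.64011923273605, 'R': array([[-1.72339836e-02, -9.99850954e-01, -1.02912687e-03],
       [-9.94816853e-01,  1.72503562e-02, -1.00209053e-01],
       [ 1.00211870e-01, -7.03208418e-04, -9.94965872e-01]]), 't': array([0.06611123, 0.56346235, 1.51319149])}
{'clock': 0.1, 'joint_pos': array([ 1.08219768,  0.62925319,  0.03844279,  1.51822714, -0.02700044,
        0.99633179, -0.01998699]), 'qvel': array([-1.12555346e-04, -1.42706509e-03, -4.73550747e-04, -2.72886420e-03,
       -7.52875124e-05, -4.77422556e-04, -1.02819227e-04]), 'effort': array([ 2.51983365e-03, -5.50789332e+01,  1.14761442e+00, -1.87116623e+01,
       -5.20392484e-02,  1.91510475e-02,  8.17105274e-05]), 'tcp_pos': array([ 0.26649056, -0.59220995,  0.20465942]), 'ee_rot': array([-3.13989106e+00,  1.49200993e-05,  4.22813949e-01]), 'wrist_force': array([ 0.1033659 , -0.84946802,  0.22570973]), 'torque': array([-0.00070182,  0.0057586 , -0.04235752]), 'grasp_force': 0.0, 'opening': 0.09397989016538959}
```

View pics/top0.png

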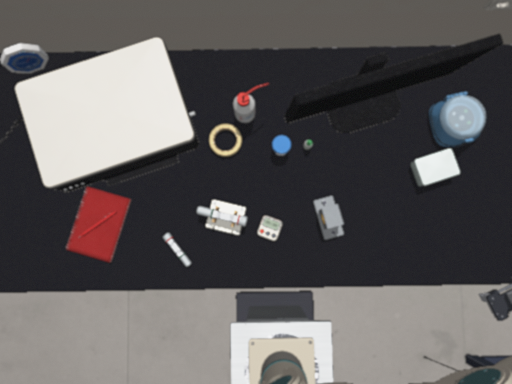

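View pics/scene0.png

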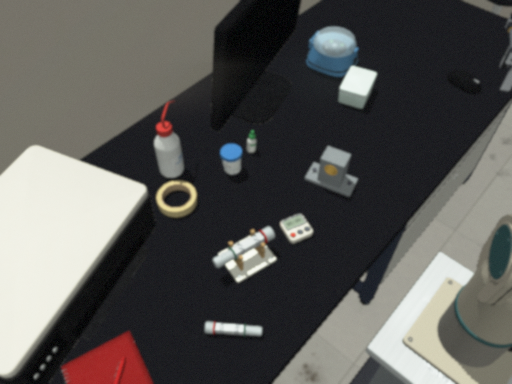

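The top view shows the cradle with the larger gauge at (226,217), its long end to the left (+y). The block is at (329,217), the timer at (269,228), the cup at (282,146), the reagent bottle at (308,145), the tape at (225,140) and the small look-alike gauge at (177,249). Next, crops and depth points.

```bash
cat > h.py <<'E'
import numpy as np,cv2
from rig import arm
def cloud(n,p,d):
    c=arm.calibration(n);v,u=np.mgrid[:384,:512]
    P=np.stack([(u-c['cx'])/c['fx']*d,(v-c['cy'])/c['fy']*d,d],-1)
    W=(P-c['t'])@c['R']; W[d==0]=np.nan
    return W
def ray(n,u,v,z):
    c=arm.calibration(n);o=-c['R'].T@c['t'];r=c['R'].T@np.array([(u-c['cx'])/c['fx'],(v-c['cy'])/c['fy'],1])
    return o+r*(z-o[2])/r[2]
E
python3 - <<'E'
from h import *
out=[]
for n,bs in(("top",[(190,190,75,56),(300,185,75,56)]),("scene",[(205,215,75,56),(295,140,75,56)])):
    f=np.load(f"/tmp/{n}0.npz");p,d=f['p'],f['d'];W=cloud(n,p,d)
    out.append(np.hstack([cv2.resize(p[y:y+h,x:x+w],(400,300),interpolation=cv2.INTER_NEAREST) for x,y,w,h in bs]))
    print(n,"table z",np.nanmedian(W[260:270,200:400,2]) if n=="top" else np.nanmedian(W[100:110,150:160,2]))
    for k,(x,y,w,h) in zip(("cradle","block"),bs):
        w_=W[y:y+h,x:x+w].reshape(-1,3)
        for a,b in((.004,.018),(.04,.06),(.06,.075),(.09,.11)):
            m=w_[(w_[:,2]>a)&(w_[:,2]<b)]
            if len(m)>5:
                r=cv2.minAreaRect((m[:,:2]*1000).astype(np.float32)); print(k,a,len(m),np.round(m.mean(0),4),np.round(r[0],1),np.round(r[1],1),round(r[2],1))
cv2.imwrite("pics/crop.png",np.vstack(out)[:,:,::-1])
E
```

```text
top table z 0.0007371961851365167
cradle 0.004 1124 [0.4796 0.1603 0.008 ] [482.3 163.6] [239. 177.] 89.0
cradle 0.04 56 [0.4866 0.1755 0.0533] [487.  177.4] [152.9  48.6] 79.9
cradle 0.06 396 [0.4861 0.1751 0.0668] [487.6 177.5] [154.7  50.9] 74.3
block 0.004 982 [ 0.4873 -0.1811  0.0087] [ 492.3 -191.8] [240.7 177.3] 89.0
block 0.04 17 [ 0.4725 -0.136   0.0518] [ 471.6 -136.3] [62.   3.8] 14.6
block 0.06 12 [ 0.4687 -0.1367  0.0671] [ 470.3 -135.8] [61.   2.4] 15.6
block 0.09 358 [ 0.477  -0.16    0.0988] [ 477.1 -159.9] [63.7 52.4] 14.4
scene table z 0.014087339901990228
cradle 0.004 687 [0.4718 0.1706 0.0076] [520.4 149.9] [167.4 162.1] 40.9
cradle 0.04 256 [0.4776 0.1829 0.0529] [486.4 181.1] [153.1  51.3] 74.9
cradle 0.06 664 [0.4848 0.1777 0.0652] [486.6 180.1] [155.   52.5] 76.1
block 0.004 567 [ 0.4721 -0.1529  0.0107] [ 497.5 -197.2] [195.1 196.3] 38.4
block 0.04 172 [ 0.4693 -0.14    0.0516] [ 462.4 -146.2] [79.5 42. ] 50.2
block 0.06 87 [ 0.4683 -0.1419  0.0668] [ 462.3 -146.4] [79.9 38.5] 52.7
block 0.09 411 [ 0.4766 -0.1566  0.0968] [ 477.5 -158.2] [65.  55.3] 13.9
```

View pics/crop.png

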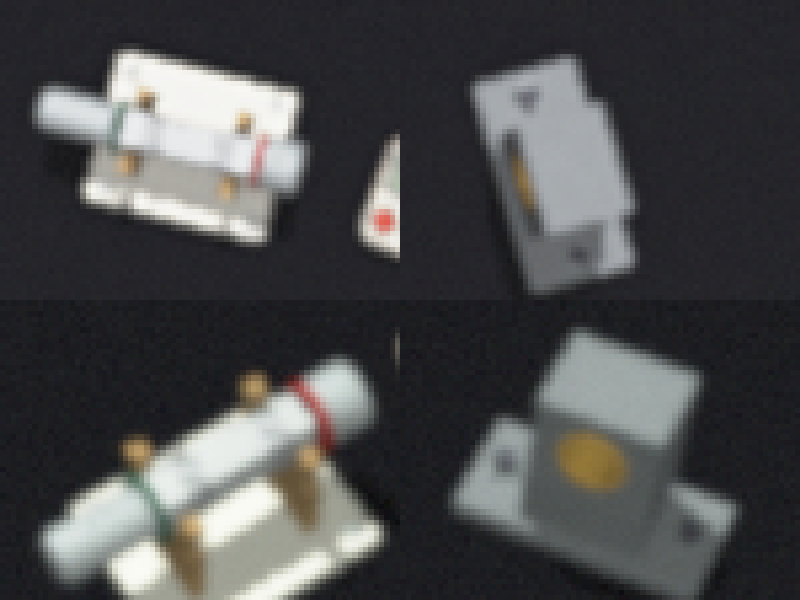

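The crops confirm it: green collar at the left (+y) end, red collar at the right, and the brass bore visible on the block's +y face. Next I refine the gauge axis and block pose, and locate the bystanders.

```bash
python3 - <<'E'
from h import *
for n,(x,y,w,h),(bx,by) in(("top",(190,190,65,56),(300,185)),("scene",(205,215,75,56),(295,140))):
    f=np.load(f"/tmp/{n}0.npz");W=cloud(n,f['p'],f['d'])
    m=W[y:y+h,x:x+w].reshape(-1,3);m=m[(m[:,2]>.045)&(m[:,2]<.085)]
    c=np.array([.487,.178]);a=np.array([np.sin(.23),np.cos(.23)])
    for _ in range(8):
        q=m[:,:2]-c;k=abs(q@[a[1],-a[0]])<.0125;g=m[k]
        vx,vy,x0,y0=cv2.fitLine(g[:,:2].astype(np.float32),cv2.DIST_HUBER,0,.01,.01).ravel()
        a=np.array([vx,vy])*np.sign(vy); s=(g[:,:2]-[x0,y0])@a; lo,hi=np.percentile(s,[.3,99.7])
        c=np.array([x0,y0])+a*((lo+hi)/2-.0115)
    print(n,"gauge centre",c,"yaw",-np.degrees(np.arctan2(a[0],a[1])),"len",hi-lo,"z top handle",np.median(g[abs((g[:,:2]-c)@a)<.03][:,2]))
    B=W[by:by+56,bx:bx+75].reshape(-1,3);T=B[(B[:,2]>.09)&(B[:,2]<.105)]
    # robust: project on axes, 1/99 percentiles
    for yaw in (13.,14.,15.):
        t=np.radians(yaw);ux=np.array([np.cos(t),np.sin(t)]);uy=np.array([-ux[1],ux[0]])
        A=T[:,:2]@ux;C=T[:,:2]@uy;a1,a2=np.percentile(A,[1,99]);c1,c2=np.percentile(C,[1,99])
        print(" block",yaw,ux*(a1+a2)/2+uy*(c1+c2)/2,a2-a1,c2-c1)
    # top-face yaw by edge mask
    for nm,(u,v,z) in dict(timer=(269,228,.019),cup=(282,144,.07),reag=(308,144,.074),tape=(225,140,.025)).items():
        if n=="top":print(nm,np.round(ray(n,u,v,z),3))
E
```

```text
top gauge centre [0.48349277 0.16620529] yaw -14.937722 len 0.15366157929181573 z top handle 0.06682615713557843
 block 13.0 [ 0.47721506 -0.16036245] 0.06284638647575375 0.05016989455191584
 block 14.0 [ 0.477187   -0.16032165] 0.0625530719597921 0.050043237004410684
 block 15.0 [ 0.47724619 -0.16040191] 0.06270102297404923 0.049981496614514676
timer [0.445 0.029 0.019]
cup [ 0.706 -0.016  0.07 ]
reag [ 0.704 -0.097  0.074]
tape [0.731 0.166 0.025]
scene gauge centre [0.47704279 0.17098574] yaw -16.05866 len 0.15418446641175754 z top handle 0.06378049767226426
 block 13.0 [ 0.47712583 -0.15879106] 0.06345660925494334 0.05236900486542398
 block 14.0 [ 0.47722808 -0.15890237] 0.06347633542826064 0.05252548443791452
 block 15.0 [ 0.47727866 -0.15860046] 0.06325919880242736 0.05269798348619936
```

```bash
cat >> h.py <<'E'
from scipy.spatial.transform import Rotation as Ro
def go(*targets):
    s=arm.state();R0=Ro.from_euler('xyz',s['ee_rot'])
    for x,y,z,yawdeg in targets:
        d=R0.inv().apply(np.array([x,y,z])-s['tcp_pos'])/.03
        r=(R0.inv()*Ro.from_euler('xyz',[np.pi,0,np.radians(yawdeg)])).as_rotvec()
        print(np.round(d,3),np.round(r,4))
E
python3 - <<'E'
from h import *
go((.5,-.25,.205,50),(.4835,.1662,.16,75))
E
```

```text
[ 1.1779e+01 -7.2090e+00  1.0000e-03] [-1.700e-03 -4.000e-04 -4.499e-01]
[ 16.97  -20.083   1.523] [-1.600e-03 -7.000e-04 -8.862e-01]
```

>>> send_rows([
  [11.78, -7.21, 0, 0, 0, -0.45, 94],
  [11.78, -7.21, 0, 0, 0, -0.45, 94],
  [11.78, -7.21, 0, 0, 0, -0.45, 94],
  [11.78, -7.21, 0, 0, 0, -0.45, 94],
  [11.78, -7.21, 0, 0, 0, -0.45, 94],
  [11.78, -7.21, 0, 0, 0, -0.45, 94],
  [11.78, -7.21, 0, 0, 0, -0.45, 94],
  [11.78, -7.21, 0, 0, 0, -0.45, 94],
  [11.78, -7.21, 0, 0, 0, -0.45, 94],
  [11.78, -7.21, 0, 0, 0, -0.45, 94],
  [16.97, -20.08, 1.5, 0, 0, -0.886, 94],
  [16.97, -20.08, 1.5, 0, 0, -0.886, 94],
  [16.97, -20.08, 1.5, 0, 0, -0.886, 94],
  [16.97, -20.08, 1.5, 0, 0, -0.886, 94],
  [16.97, -20.08, 1.5, 0, 0, -0.886, 94],
  [16.97, -20.08, 1.5, 0, 0, -0.886, 94],
  [16.97, -20.08, 1.5, 0, 0, -0.886, 94],
  [16.97, -20.08, 1.5, 0, 0, -0.886, 94],
  [16.97, -20.08, 1.5, 0, 0, -0.886, 94],
  [16.97, -20.08, 1.5, 0, 0, -0.886, 94],
], force=25)

```text
clock: 1.77
tcp_pos: [0.4833, 0.1652, 0.1604]
ee_rot: [-3.141, 0.0, 1.309]
wrist_force: [1.7, -0.9, 1.1]
opening: 0.0939
grasp_force: 0.0
```

>>> send_rows([
  [0, 0, 1, 0, 0, 0, 94],
  [0, 0, 2, 0, 0, 0, 94],
  [0, 0, 3, 0, 0, 0, 80],
  [0, 0, 3.7, 0, 0, 0, 70],
  [0, 0, 4.15, 0, 0, 0, 60],
  [0, 0, 4.15, 0, 0, 0, 45],
  [0, 0, 4.15, 0, 0, 0, 40],
  [0, 0, 4.15, 0, 0, 0, 35],
  [0, 0, 4.15, 0, 0, 0, 31],
  [0, 0, 4.15, 0, 0, 0, 29],
], force=10)

```text
clock: 2.6
tcp_pos: [0.4848, 0.1637, 0.0373]
ee_rot: [3.14, -0.001, 1.309]
wrist_force: [-1.5, -1.1, 0.1]
opening: 0.0441
grasp_force: 0.0
```

```bash
python3 - <<'E'
from h import *
p,d=arm.get_image("scene");a=cv2.resize(p[205:275,195:285],(540,420))
cv2.imwrite("pics/g1.png",a[:,:,::-1]);print(arm.state()['opening'],arm.state()['wrist_force'])
E
```

```text
0.04007623992643298 [ 0.90431124  0.3574393  -0.13782737]
```

View pics/g1.png

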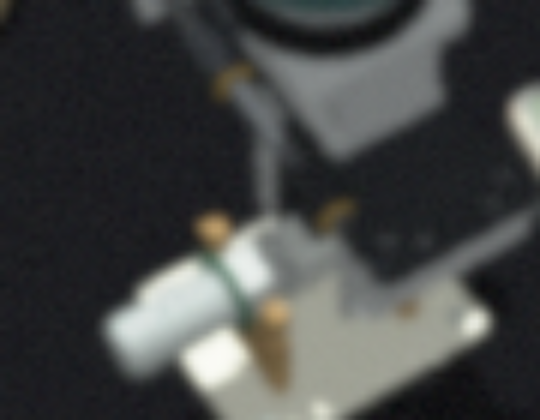

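The fingers straddle the handle between the saddles, with the green collar at about (225,285) in the crop. Closing the gripper.

>>> send_rows([
  [0, 0, 0, 0, 0, 0, 25],
  [0, 0, 0, 0, 0, 0, 22],
  [0, 0, 0, 0, 0, 0, 20],
  [0, 0, 0, 0, 0, 0, 18],
  [0, 0, 0, 0, 0, 0, 16],
  [0, 0, 0, 0, 0, 0, 16],
  [0, 0, 0, 0, 0, 0, 16],
  [0, 0, 0, 0, 0, 0, 16],
], force=8)

```text
clock: 3.32
tcp_pos: [0.4837, 0.1635, 0.0365]
ee_rot: [-3.141, 0.0, 1.309]
wrist_force: [-1.0, 0.6, 5.0]
opening: 0.0217
grasp_force: 8.0
```

>>> send_rows([
  [0, 0, 0, 0, 0, 0, 16],
  [0, 0, 0, 0, 0, 0, 16],
  [0, 0, -0.3, 0, 0, 0, 16],
  [0, 0, -0.8, 0, 0, 0, 16],
  [0, 0, -1.6, 0, 0, 0, 16],
  [0, 0, -2.6, 0, 0, 0, 16],
  [0, 0, -3.6, 0, 0, 0, 16],
  [0, 0, -4.5, 0, 0, 0, 16],
  [0, 0, -4.5, 0, 0, 0, 16],
  [0, 0, -4.5, 0, 0, 0, 16],
], force=35)

```text
clock: 4.15
tcp_pos: [0.4846, 0.1634, 0.1722]
ee_rot: [3.139, -0.001, 1.308]
wrist_force: [-0.5, 0.5, -4.5]
opening: 0.0218
grasp_force: 35.0
```

```bash
python3 - <<'E'
from h import *
s=arm.state();print(s['tcp_pos'],s['ee_rot'],s['wrist_force'])
p,d=arm.get_image("top");W=cloud("top",p,d)
cx=s['tcp_pos'];yaw=s['ee_rot'][2]-np.pi/2
a=np.array([-np.sin(yaw),np.cos(yaw)]);b=np.array([np.cos(yaw),np.sin(yaw)])
q=(W[...,:2]-cx[:2]);S=q@a;L=q@b
gz=cx[2]+.019
hsv=cv2.cvtColor(p,cv2.COLOR_RGB2HSV)
near=(abs(L)<.022)&(abs(S)<.11)&(abs(W[...,2]-gz-.01)<.02)
for nm,lo,hi in(("all",-.11,.11),("go",.05,.085),("nogo",-.064,-.05)):
    k=near&(S>lo)&(S<hi)
    print(nm,k.sum(),"S",np.percentile(S[k],[1,99]),"L",np.percentile(L[k],[3,50,97]),"ztop-gz",np.percentile(W[k][:,2],95)-gz)
k=near&(hsv[...,1]>110);h=hsv[...,0]
for nm,kk in(("green",k&(h>45)&(h<95)),("red",k&((h<8)|(h>172)))): print(nm,kk.sum(),np.mean(S[kk]),np.mean(L[kk]))
k=near&(abs(S)>.05);pp=np.polyfit(S[k],L[k],1);print("lat slope deg",np.degrees(pp[0]),"offset",pp[1])
E
```

```text
[0.4845932  0.16339013 0.17218818] [ 3.13931308e+00 -1.34698716e-03  1.30828041e+00] [-0.47489976  0.47849813 -4.53786242]
all 36 S [-0.06298567 -0.04318277] L [-0.00655498  0.00765808  0.01485889] ztop-gz 0.016937105421604842Traceback (most recent call last):
  File "<stdin>", line 12, in <module>
    return _quantile_unchecked(
        a, q, axis, out, overwrite_input, method, keepdims, weights)
    return _ureduce(a,
                    func=_quantile_ureduce_func,
    ...<5 lines>...
                    overwrite_input=overwrite_input,
                    method=method)
    r = func(a, **kwargs)
    result = _quantile(arr,
                       quantiles=q,
    ...<2 lines>...
                       out=out,
                       weights=wgt)
    slices_having_nans = np.isnan(arr[-1, ...])
                                  ~~~^^^^^^^^^
IndexError: index -1 is out of bounds for axis 0 with size 0
```

```bash
python3 - <<'E'
from h import *
go((.5129,-.299,.17,104.4),(.5129,-.299,.0515,104.4))
E
```

```text
[-14.613   4.945   0.034] [-0.0007  0.0006 -0.5137]
[-14.61    4.947   3.984] [-0.0007  0.0006 -0.5137]
```

>>> send_rows([
  [-1, 0.34, 0, 0, 0, -0.04, 16],
  [-2, 0.68, 0, 0, 0, -0.08, 16],
  [-3, 1.02, 0, 0, 0, -0.12, 16],
  [-4, 1.36, 0, 0, 0, -0.16, 16],
  [-5, 1.7, 0, 0, 0, -0.2, 16],
  [-6, 2.04, 0, 0, 0, -0.24, 16],
  [-7, 2.37, 0, 0, 0, -0.28, 16],
  [-8, 2.71, 0, 0, 0, -0.32, 16],
  [-9, 3.05, 0, 0, 0, -0.36, 16],
  [-10, 3.38, 0, 0, 0, -0.4, 16],
  [-11, 3.72, 0, 0, 0, -0.44, 16],
  [-12, 4.06, 0, 0, 0, -0.47, 16],
  [-13, 4.4, 0, 0, 0, -0.5, 16],
  [-14, 4.74, 0, 0, 0, -0.514, 16],
  [-14.61, 4.946, 0, 0, 0, -0.514, 16],
  [-14.61, 4.946, 1, 0, 0, -0.514, 16],
  [-14.61, 4.946, 2, 0, 0, -0.514, 16],
  [-14.61, 4.946, 3, 0, 0, -0.514, 16],
  [-14.61, 4.946, 3.98, 0, 0, -0.514, 16],
  [-14.61, 4.946, 3.98, 0, 0, -0.514, 16],
])

```text
clock: 5.87
tcp_pos: [0.5075, -0.2956, 0.0441]
ee_rot: [-3.13, -0.01, 1.823]
wrist_force: [-1.5, 0.4, -4.2]
opening: 0.0217
grasp_force: 35.0
```

```bash
cat > look.py <<'E'
from h import *
import sys
s=arm.state();print(s['clock'],s['tcp_pos'],s['ee_rot'],s['wrist_force'])
out=[]
for n,b in(("top",(305,190,90,60)),("scene",(300,110,90,60))):
    p,d=arm.get_image(n);np.savez(f"/tmp/{n}_{sys.argv[1]}.npz",p=p,d=d)
    x,y,w,h=b;out.append(cv2.resize(p[y:y+h,x:x+w],(400,267),interpolation=cv2.INTER_CUBIC))
cv2.imwrite(f"pics/{sys.argv[1]}.png",np.hstack(out)[:,:,::-1])
E
python3 look.py ins1
```

```text
5.8667 [ 0.5075088  -0.29558217  0.04409994] [-3.13031513 -0.01006357  1.82306935] [-1.51779636  0.3986651  -4.22314083]
```

View pics/ins1.png

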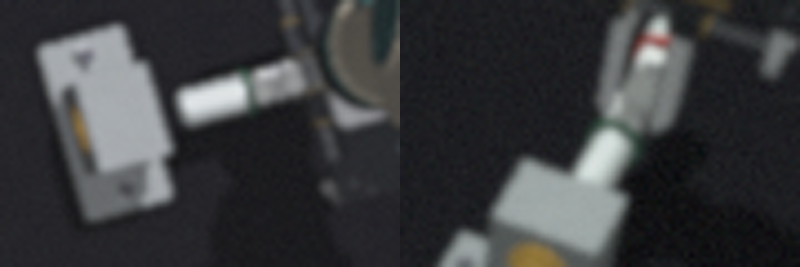

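The gauge stands off the -y face of the block, with the GO tip at about (180,107) in the left crop, facing the block at about (165,105). The arm was still settling. I'll measure the rod against the block now.

```bash
cat > rel.py <<'E'
from h import *
s=arm.state();t=s['tcp_pos'];print(t,s['ee_rot'],s['wrist_force'])
yb=np.radians(14.4);ub=np.array([np.cos(yb),np.sin(yb)]);ab=np.array([-ub[1],ub[0]])
for n in("top","scene"):
    p,d=arm.get_image(n);W=cloud(n,p,d).reshape(-1,3)
    T=W[(W[:,2]>.09)&(W[:,2]<.105)&(np.hypot(W[:,0]-.477,W[:,1]+.16)<.045)]
    r=cv2.minAreaRect((T[:,:2]*1000).astype(np.float32));A=T[:,:2]@ub;C=T[:,:2]@ab
    xb=np.mean(np.percentile(A,[1,99]));yc=np.mean(np.percentile(C,[1,99]))
    print(n,"block top z",np.median(T[:,2]),"centre",ub*xb+ab*yc,"rect",r)
    S=(W[:,:2]-t[:2])@ab;L=(W[:,:2]-t[:2])@ub
    g=(S>.045)&(S<.1)&(abs(L)<.02)&(W[:,2]>t[2])&(W[:,2]<.085)&(W[:,1]<-.199)
    G=W[g];s_=S[g];bins=[]
    for a in np.arange(.05,.085,.005):
        k=(s_>=a)&(s_<a+.005)
        if k.sum()>3: bins.append((a+.0025,np.mean(np.percentile(L[g][k],[3,97])),np.percentile(G[k][:,2],92)))
    b=np.array(bins)
    print(n,g.sum(),"tip S",np.percentile(s_,99.5)); print(np.round(b,4).tolist())
    if len(b)>2: print(" slope deg",np.degrees(np.arctan(np.polyfit(b[:,0],b[:,1],1)[0]))," lateral rod-bore at mouth", (t[:2]@ub+np.polyval(np.polyfit(b[:,0],b[:,1],1),.09))-xb, "tcp-bore",t[:2]@ub-xb,"pitch deg",np.degrees(np.polyfit(b[:,0],b[:,2],1)[0]))
E
python3 rel.py
```

```text
[ 0.51186432 -0.29721125  0.04963896] [-3.13767571 -0.00385552  1.82319311] [ 0.17946465 -0.22502204 -3.62678227]
top block top z 0.09912466294308486 centre [ 0.47685427 -0.16026658] rect ((477.0819091796875, -160.1256561279297), (63.35028839111328, 52.499778747558594), 14.899335861206055)
top 125 tip S 0.09299936551349579
[[0.0525, -0.0019, 0.0835], [0.0575, -0.0006, 0.0818], [0.0625, -0.0016, 0.083], [0.0675, -0.0018, 0.0828], [0.0725, -0.0006, 0.0832], [0.0775, -0.0005, 0.0837], [0.0825, -0.0014, 0.0811], [0.0875, -0.0018, 0.0843]]
 slope deg 0.20623006615482006  lateral rod-bore at mouth -0.0013504520884725646 tcp-bore -0.00014660989802878222 pitch deg 0.5955820149143974
scene block top z 0.0971434776081712 centre [ 0.47684892 -0.15801862] rect ((477.75653076171875, -158.6440887451172), (65.17527770996094, 55.44847106933594), 14.7747163772583)
scene 155 tip S 0.09390355620386821
[[0.0525, -0.0023, 0.0827], [0.0575, -0.0002, 0.0817], [0.0625, -0.0001, 0.0813], [0.0675, 0.0004, 0.0815], [0.0725, -0.0018, 0.0819], [0.0775, 0.0005, 0.083], [0.0825, -0.0015, 0.0821], [0.0875, -0.0001, 0.0818]]
 slope deg 1.2167846427923255  lateral rod-bore at mouth -0.0009045055740764529 tcp-bore -0.0007004718519468822 pitch deg 0.16984047342686964
```

```bash
python3 - <<'E'
from h import *
go((.5092,-.2824,.0512,104.5))
E
```

```text
[ 0.562 -0.04   0.046] [ 0.0012  0.0006 -0.0009]
```

>>> send_rows([
  [0.2, -0.02, 0.02, 0, 0, 0, 16],
  [0.4, -0.03, 0.04, 0, 0, 0, 16],
  [0.56, -0.04, 0.046, 0, 0, 0, 16],
  [0.56, -0.04, 0.046, 0, 0, 0, 16],
  [0.56, -0.04, 0.046, 0, 0, 0, 16],
  [0.56, -0.04, 0.046, 0, 0, 0, 16],
  [0.56, -0.04, 0.046, 0, 0, 0, 16],
  [0.56, -0.04, 0.046, 0, 0, 0, 16],
  [0.56, -0.04, 0.046, 0, 0, 0, 16],
])

```text
clock: 6.82
tcp_pos: [0.5083, -0.2826, 0.0504]
ee_rot: [3.142, 0.0, 1.822]
wrist_force: [-0.2, 0.6, -3.1]
opening: 0.0221
grasp_force: 35.0
```

```bash
python3 rel.py; python3 -c "
from h import *
print(arm.state()['tcp_pos'],arm.state()['ee_rot'])"
```

```text
[ 0.50834187 -0.28263437  0.0503823 ] [3.14159161e+00 8.98432700e-05 1.82244284e+00] [-0.2206836   0.55677672 -3.08513526]
top block top z 0.09891451131748949 centre [ 0.47730201 -0.16049746] rect ((477.1175842285156, -159.99221801757812), (63.747249603271484, 51.806400299072266), 14.192009925842285)
top 106 tip S 0.08750573948762454
[[0.0525, -0.0021, 0.084], [0.0575, -0.0002, 0.0831], [0.0625, -0.0007, 0.0832], [0.0675, -0.0016, 0.0829], [0.0725, -0.0012, 0.0836], [0.0775, -0.0014, 0.0837], [0.0825, -0.0009, 0.0826], [0.0875, -0.0073, 0.0811]]
 slope deg -5.734444480925394  lateral rod-bore at mouth -0.0042350492298393605 tcp-bore -0.000309525094853047 pitch deg -2.7750709337444692
scene block top z 0.09690510291268822 centre [ 0.47713139 -0.15885338] rect ((477.2994384765625, -158.4188995361328), (65.14591979980469, 57.15928649902344), 12.972058296203613)
scene 119 tip S 0.08442803175400704
[[0.0525, -0.0016, 0.0794], [0.0575, -0.0006, 0.0825], [0.0625, -0.0013, 0.0809], [0.0675, -0.0026, 0.0815], [0.0725, -0.0009, 0.0799], [0.0825, -0.0022, 0.0822]]
 slope deg -1.613424433545748  lateral rod-bore at mouth -0.002738777247270119 tcp-bore -0.0005531292537867549 pitch deg 2.244184783835927
[ 0.50835647 -0.28251482  0.05036044] [-3.14158735e+00 -3.55354149e-05  1.82251772e+00]
```

>>> send_rows([
  [0, 0.04, -0.03, 0, 0, 0, 16],
  [0.1, 0.04, -0.03, 0, 0, 0, 16],
  [0.2, 0.04, -0.03, 0, 0, 0, 16],
  [0.25, 0.04, -0.03, 0, 0, 0, 16],
  [0.3, 0.04, -0.03, 0, 0, 0, 16],
  [0.35, 0.04, -0.03, 0, 0, 0, 16],
  [0.4, 0.04, -0.03, 0, 0, 0, 16],
  [0.45, 0.04, -0.03, 0, 0, 0, 16],
  [0.5, 0.04, -0.03, 0, 0, 0, 16],
  [0.5, 0.04, -0.03, 0, 0, 0, 16],
  [0.5, 0.04, -0.03, 0, 0, 0, 16],
])

```text
clock: 7.83
tcp_pos: [0.5058, -0.2675, 0.0513]
ee_rot: [3.142, 0.0, 1.823]
wrist_force: [-0.5, -0.3, -4.0]
opening: 0.0219
grasp_force: 35.0
```

>>> send_rows([
  [0.1, 0, 0, 0, 0, 0, 16],
  [0.2, 0, 0, 0, 0, 0, 16],
  [0.3, 0, 0, 0, 0, 0, 16],
  [0.4, 0, 0, 0, 0, 0, 16],
  [0.5, 0, 0, 0, 0, 0, 16],
  [0.5, 0, 0, 0, 0, 0, 16],
  [0.5, 0, 0, 0, 0, 0, 16],
  [0.5, 0, 0, 0, 0, 0, 16],
])

```text
clock: 8.5
tcp_pos: [0.5022, -0.2532, 0.0514]
ee_rot: [3.141, 0.0, 1.823]
wrist_force: [0.8, -0.2, -2.8]
opening: 0.0217
grasp_force: 35.0
```

```bash
python3 look.py ins2
```

```text
8.5 [ 0.50215804 -0.25315512  0.05137297] [3.14145575e+00 2.49038985e-04 1.82281157e+00] [ 0.80921656 -0.1633057  -2.81639875]
```

View pics/ins2.png

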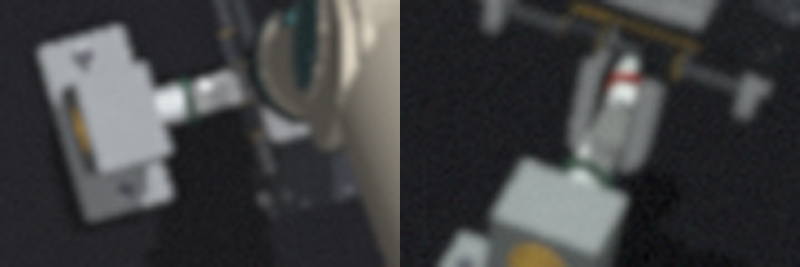

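The GO end is entering the bore: the green collar is at about (185,98), roughly 22 mm from the block face.

>>> send_rows([
  [0.1, 0, 0, 0, 0, 0, 16],
  [0.2, 0, 0, 0, 0, 0, 16],
  [0.3, 0, 0, 0, 0, 0, 16],
  [0.4, 0, 0, 0, 0, 0, 16],
  [0.5, 0, 0, 0, 0, 0, 16],
  [0.57, 0, 0, 0, 0, 0, 16],
  [0.63, 0, 0, 0, 0, 0, 16],
  [0.66, 0, 0, 0, 0, 0, 16],
  [0.66, 0, 0, 0, 0, 0, 16],
  [0.66, 0, 0, 0, 0, 0, 16],
  [0.66, 0, 0, 0, 0, 0, 16],
])

```text
clock: 9.52
tcp_pos: [0.4972, -0.2341, 0.0514]
ee_rot: [3.142, 0.0, 1.823]
wrist_force: [-0.2, 0.3, -3.3]
opening: 0.0217
grasp_force: 35.0
```

>>> send_rows([
  [0.02, 0, 0, 0, 0, 0, 16],
  [0.04, 0, 0, 0, 0, 0, 16],
  [0.06, 0, 0, 0, 0, 0, 16],
  [0.08, 0, 0, 0, 0, 0, 16],
  [0.09, 0, 0, 0, 0, 0, 16],
  [0.09, 0, 0, 0, 0, 0, 16],
  [0.09, 0, 0, 0, 0, 0, 16],
])

```text
clock: 10.1
tcp_pos: [0.4968, -0.2327, 0.0514]
ee_rot: [3.141, 0.002, 1.822]
wrist_force: [1.8, -5.0, -5.1]
opening: 0.0218
grasp_force: 35.0
```

>>> send_rows([
  [0.02, 0, 0, 0, 0, 0, 16],
  [0.04, 0, 0, 0, 0, 0, 16],
  [0.04, 0, 0, 0, 0, 0, 16],
  [0.04, 0, 0, 0, 0, 0, 16],
])

```text
clock: 10.43
tcp_pos: [0.4968, -0.2327, 0.0516]
ee_rot: [3.141, 0.003, 1.821]
wrist_force: [1.8, -8.1, -5.5]
opening: 0.0215
grasp_force: 35.0
```

```bash
python3 look.py ins3
```

```text
10.4333 [ 0.49676833 -0.23268539  0.05155353] [3.14065645 0.0033012  1.82133292] [ 1.81952399 -8.12743772 -5.45068446]
```

View pics/ins3.png

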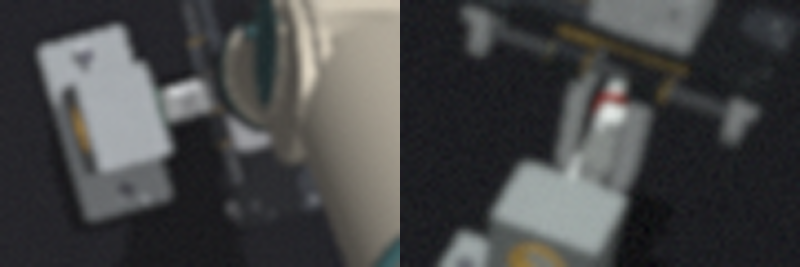

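The green collar sits against the brass at about (163,102), with 8 N of axial force, so the GO end is fully in. Withdrawing, then over the block.

>>> send_rows([
  [0, 0, 0, 0, 0, 0, 16],
  [-0.2, 0, 0, 0, 0, 0, 16],
  [-0.4, 0, 0, 0, 0, 0, 16],
  [-0.7, 0, 0, 0, 0, 0, 16],
  [-1.0, 0, 0, 0, 0, 0, 16],
  [-1.3, 0, 0, 0, 0, 0, 16],
  [-1.6, 0, 0, 0, 0, 0, 16],
  [-1.9, 0, 0, 0, 0, 0, 16],
  [-2.2, 0, 0, 0, 0, 0, 16],
  [-2.4, 0, 0, 0, 0, 0, 16],
  [-2.4, 0, 0, 0, 0, 0, 16],
  [-2.4, 0, -0.5, 0, 0, 0, 16],
  [-2.4, 0, -1.2, 0, 0, 0, 16],
  [-2.4, 0, -2, 0, 0, 0, 16],
  [-2.4, 0, -3, 0, 0, 0, 16],
  [-2.4, 0, -4, 0, 0, 0, 16],
  [-2.4, 0, -4.5, 0, 0, 0, 16],
  [-2.4, 0, -4.5, 0, 0, 0, 16],
  [-2.4, 0, -4.5, 0, 0, 0, 16],
])

```text
clock: 12.12
tcp_pos: [0.5141, -0.2995, 0.1866]
ee_rot: [3.141, 0.001, 1.823]
wrist_force: [-0.4, 0.1, -4.4]
opening: 0.0219
grasp_force: 35.0
```

```bash
python3 - <<'E'
from h import *
t=np.radians(14.4);a=np.array([-np.sin(t),np.cos(t)]);c=np.array([.4968,-.2327])
p=c+a*.176;print(arm.state()['tcp_pos'],arm.state()['ee_rot'],p)
go((*p,.187,104.4),(*p,.0515,104.4))
E
```

```text
[ 0.514116   -0.29949412  0.18659682] [3.14100550e+00 5.91679611e-04 1.82324347e+00] [ 0.45303058 -0.06222936]
[ 8.167e+00  4.000e-03 -1.800e-02] [0.0006 0.0006 0.0011]
[8.169e+00 1.000e-03 4.498e+00] [0.0006 0.0006 0.0011]
```

>>> send_rows([
  [0.5, 0, 0, 0, 0, 0, 16],
  [1.3, 0, 0, 0, 0, 0, 16],
  [2.2, 0, 0, 0, 0, 0, 16],
  [3.2, 0, 0, 0, 0, 0, 16],
  [4.2, 0, 0, 0, 0, 0, 16],
  [5.2, 0, 0, 0, 0, 0, 16],
  [6.2, 0, 0, 0, 0, 0, 16],
  [7.2, 0, 0, 0, 0, 0, 16],
  [7.9, 0, 0, 0, 0, 0, 16],
  [8.3, 0, 0, 0, 0, 0, 16],
  [8.3, 0, 0, 0, 0, 0, 16],
  [8.3, 0, 0.5, 0, 0, 0, 16],
  [8.3, 0, 1.3, 0, 0, 0, 16],
  [8.3, 0, 2.2, 0, 0, 0, 16],
  [8.3, 0, 3.2, 0, 0, 0, 16],
  [8.3, 0, 4, 0, 0, 0, 16],
  [8.3, 0, 4.4, 0, 0, 0, 16],
  [8.3, 0, 4.49, 0, 0, 0, 16],
  [8.3, 0, 4.49, 0, 0, 0, 16],
  [8.3, 0, 4.49, 0, 0, 0, 16],
])

```text
clock: 13.78
tcp_pos: [0.4521, -0.0591, 0.0516]
ee_rot: [-3.141, 0.0, 1.822]
wrist_force: [0.7, 0.4, -3.5]
opening: 0.022
grasp_force: 35.0
```

```bash
python3 look.py ng1; python3 - <<'E'
from h import *
t=np.radians(14.4);a=np.array([-np.sin(t),np.cos(t)]);p=np.array([.4968,-.2327])+a*.167
print(arm.state()['tcp_pos']);go((*p,.0515,104.4))
E
```

```text
13.7833 [ 0.45213365 -0.05905809  0.05159554] [-3.14140125e+00  1.33581242e-05  1.82231755e+00] [ 0.73473693  0.44276958 -3.45668012]
[ 0.45275521 -0.05897148  0.05235252]
[-0.407 -0.018  0.029] [0.0016 0.0006 0.0003]
```

View pics/ng1.png

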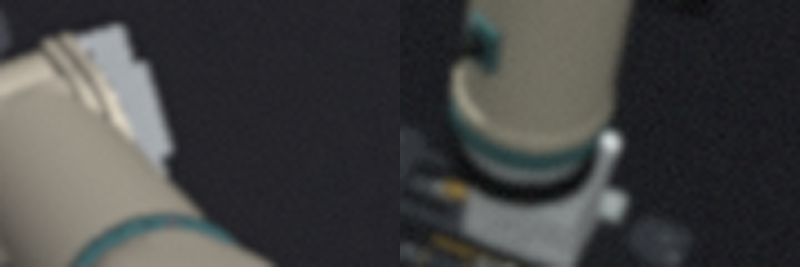

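The arm hides the mouth in both views, so I'm relying on the pose measured during the GO insertion. Creeping in.

>>> send_rows([
  [-0.1, -0.01, 0.02, 0, 0, 0, 16],
  [-0.2, -0.01, 0.02, 0, 0, 0, 16],
  [-0.3, -0.01, 0.02, 0, 0, 0, 16],
  [-0.38, -0.01, 0.02, 0, 0, 0, 16],
  [-0.42, -0.01, 0.02, 0, 0, 0, 16],
  [-0.42, -0.01, 0.02, 0, 0, 0, 16],
  [-0.42, -0.01, 0.02, 0, 0, 0, 16],
])

```text
clock: 14.47
tcp_pos: [0.4549, -0.071, 0.0511]
ee_rot: [3.141, -0.0, 1.823]
wrist_force: [0.2, -0.4, -3.7]
opening: 0.0217
grasp_force: 35.0
```

>>> send_rows([
  [-0.02, 0, 0, 0, 0, 0, 16],
  [-0.04, 0, 0, 0, 0, 0, 16],
  [-0.06, 0, 0, 0, 0, 0, 16],
  [-0.08, 0, 0, 0, 0, 0, 16],
  [-0.08, 0, 0, 0, 0, 0, 16],
  [-0.08, 0, 0, 0, 0, 0, 16],
])

```text
clock: 14.97
tcp_pos: [0.4555, -0.0733, 0.051]
ee_rot: [3.142, 0.0, 1.823]
wrist_force: [-0.2, -0.3, -4.0]
opening: 0.022
grasp_force: 35.0
```

>>> send_rows([
  [-0.02, 0, 0, 0, 0, 0, 16],
  [-0.04, 0, 0, 0, 0, 0, 16],
  [-0.06, 0, 0, 0, 0, 0, 16],
  [-0.08, 0, 0, 0, 0, 0, 16],
  [-0.08, 0, 0, 0, 0, 0, 16],
  [-0.08, 0, 0, 0, 0, 0, 16],
])

```text
clock: 15.47
tcp_pos: [0.4556, -0.074, 0.051]
ee_rot: [-3.141, -0.002, 1.824]
wrist_force: [-1.4, 5.4, -2.2]
opening: 0.0217
grasp_force: 35.0
```

Contact at 5.4 N, exactly at the predicted 164 mm travel. I'll hold briefly, then back off and lift.

>>> send_rows([
  [-0.03, 0, 0, 0, 0, 0, 16],
  [-0.03, 0, 0, 0, 0, 0, 16],
  [-0.03, 0, 0, 0, 0, 0, 16],
  [-0.03, 0, 0, 0, 0, 0, 16],
  [-0.03, 0, 0, 0, 0, 0, 16],
])

```text
clock: 15.88
tcp_pos: [0.4556, -0.074, 0.051]
ee_rot: [-3.141, -0.003, 1.825]
wrist_force: [-1.5, 7.3, 0.3]
opening: 0.0218
grasp_force: 35.0
```

>>> send_rows([
  [0.1, 0, 0, 0, 0, 0, 16],
  [0.3, 0, 0, 0, 0, 0, 16],
  [0.6, 0, 0, 0, 0, 0, 16],
  [0.9, 0, 0, 0, 0, 0, 16],
  [0.9, 0, -0.5, 0, 0, 0, 16],
  [0.9, 0, -1.2, 0, 0, 0, 16],
  [0.9, 0, -2.2, 0, 0, 0, 16],
  [0.9, 0, -3.2, 0, 0, 0, 16],
  [0.9, 0, -3.6, 0, 0, 0, 16],
  [0.9, 0, -3.6, 0, 0, 0, 16],
  [0.9, 0, -3.6, 0, 0, 0, 16],
])

```text
clock: 16.8
tcp_pos: [0.4495, -0.0501, 0.1592]
ee_rot: [3.141, 0.001, 1.823]
wrist_force: [0.1, -0.0, -4.4]
opening: 0.0218
grasp_force: 35.0
```

```bash
python3 - <<'E'
from h import *
print(arm.state()['tcp_pos'])
go((.4840,.1634,.158,75),(.4840,.1634,.085,75))
E
```

```text
[ 0.44948475 -0.05008658  0.15918611]
[6.604 2.89  0.037] [1.10e-03 5.00e-04 5.14e-01]
[6.606 2.888 2.47 ] [1.10e-03 5.00e-04 5.14e-01]
```

>>> send_rows([
  [0.6, 0.26, 0, 0, 0, 0.05, 16],
  [1.4, 0.61, 0, 0, 0, 0.11, 16],
  [2.3, 1.0, 0, 0, 0, 0.18, 16],
  [3.2, 1.4, 0, 0, 0, 0.25, 16],
  [4.1, 1.8, 0, 0, 0, 0.32, 16],
  [5.0, 2.19, 0, 0, 0, 0.39, 16],
  [5.8, 2.54, 0, 0, 0, 0.45, 16],
  [6.3, 2.76, 0, 0, 0, 0.49, 16],
  [6.6, 2.89, 0, 0, 0, 0.514, 16],
  [6.6, 2.89, 0, 0, 0, 0.514, 16],
  [6.6, 2.89, 0.5, 0, 0, 0.514, 16],
  [6.6, 2.89, 1.2, 0, 0, 0.514, 16],
  [6.6, 2.89, 1.9, 0, 0, 0.514, 16],
  [6.6, 2.89, 2.3, 0, 0, 0.514, 16],
  [6.6, 2.89, 2.45, 0, 0, 0.514, 16],
  [6.6, 2.89, 2.45, 0, 0, 0.514, 16],
  [6.6, 2.89, 2.45, 0, 0, 0.514, 16],
  [6.6, 2.89, 2.45, 0, 0, 0.514, 16],
  [6.6, 2.89, 2.45, 0, 0, 0.514, 16],
  [6.6, 2.89, 2.45, 0, 0, 0.514, 16],
])

```text
clock: 18.47
tcp_pos: [0.4847, 0.1632, 0.0863]
ee_rot: [3.14, -0.001, 1.309]
wrist_force: [-0.5, 0.2, -3.6]
opening: 0.022
grasp_force: 35.0
```

```bash
python3 - <<'E'
from h import *
print(arm.state()['tcp_pos'],arm.state()['ee_rot'])
go((.4839,.1635,.045,75),(.4839,.1635,.037,75))
E
```

```text
[0.48467065 0.16315512 0.08626638] [ 3.14032230e+00 -8.26288420e-04  1.30872126e+00]
[ 0.003 -0.03   1.376] [ 0.0013 -0.0008 -0.0003]
[ 0.003 -0.03   1.642] [ 0.0013 -0.0008 -0.0003]
```

>>> send_rows([
  [0, -0.02, 0.3, 0, 0, 0, 16],
  [0, -0.02, 0.6, 0, 0, 0, 16],
  [0, -0.02, 0.9, 0, 0, 0, 16],
  [0, -0.02, 1.15, 0, 0, 0, 16],
  [0, -0.02, 1.3, 0, 0, 0, 16],
  [0, -0.02, 1.4, 0, 0, 0, 16],
  [0, -0.02, 1.48, 0, 0, 0, 16],
  [0, -0.02, 1.54, 0, 0, 0, 16],
  [0, -0.02, 1.58, 0, 0, 0, 16],
  [0, -0.02, 1.6, 0, 0, 0, 16],
  [0, -0.02, 1.6, 0, 0, 0, 16],
  [0, -0.02, 1.6, 0, 0, 0, 16],
])

```text
clock: 19.47
tcp_pos: [0.4837, 0.1632, 0.0377]
ee_rot: [3.141, -0.0, 1.309]
wrist_force: [0.7, 0.5, -3.9]
opening: 0.0218
grasp_force: 35.0
```

>>> send_rows([
  [0, 0, 0.02, 0, 0, 0, 16],
  [0, 0, 0.03, 0, 0, 0, 16],
  [0, 0, 0.04, 0, 0, 0, 16],
  [0, 0, 0.05, 0, 0, 0, 16],
  [0, 0, 0.06, 0, 0, 0, 16],
  [0, 0, 0.06, 0, 0, 0, 16],
  [0, 0, 0.06, 0, 0, 0, 16],
])

```text
clock: 20.05
tcp_pos: [0.4837, 0.1632, 0.0365]
ee_rot: [3.141, -0.0, 1.309]
wrist_force: [-0.8, -0.2, 6.2]
opening: 0.0216
grasp_force: 35.0
```

Seated (+6 N upward). Opening slowly at reduced grip.

>>> send_rows([
  [0, 0, -0.02, 0, 0, 0, 16],
  [0, 0, -0.02, 0, 0, 0, 22],
  [0, 0, -0.02, 0, 0, 0, 24],
  [0, 0, -0.02, 0, 0, 0, 30],
  [0, 0, -0.02, 0, 0, 0, 45],
  [0, 0, -0.02, 0, 0, 0, 60],
  [0, 0, -0.02, 0, 0, 0, 75],
  [0, 0, -0.02, 0, 0, 0, 75],
  [0, 0, -0.02, 0, 0, 0, 75],
  [0, 0, -0.02, 0, 0, 0, 75],
  [0, 0, -0.02, 0, 0, 0, 75],
], force=8)

```text
clock: 20.97
tcp_pos: [0.4836, 0.1632, 0.0363]
ee_rot: [3.142, -0.0, 1.309]
wrist_force: [0.5, -1.0, 0.9]
opening: 0.0729
grasp_force: 0.0
```

>>> send_rows([
  [0, 0, -0.3, 0, 0, 0, 75],
  [0, 0, -0.8, 0, 0, 0, 75],
  [0, 0, -1.6, 0, 0, 0, 75],
  [0, 0, -2.6, 0, 0, 0, 75],
  [0, 0, -3.6, 0, 0, 0, 75],
  [0, 0, -4.6, 0, 0, 0, 75],
  [0, 0, -5.6, 0, 0, 0, 75],
  [3, 0, -5.6, 0, 0, 0, 75],
  [3, 3, -5.6, 0, 0, 0, 75],
  [-1, 5, -5.6, 0, 0, 0, 75],
  [-3, 6, -5.6, 0, 0, 0, 75],
  [-5, 6, -5.6, 0, 0, 0, 75],
  [-7, 6, -5.6, 0, 0, 0, 75],
  [-8, 6, -5.6, 0, 0, 0, 75],
  [-8, 6, -5.6, 0, 0, 0, 75],
  [-8, 6, -5.6, 0, 0, 0, 75],
  [-8, 6, -5.6, 0, 0, 0, 75],
  [-8, 6, -5.6, 0, 0, 0, 75],
  [-8, 6, -5.6, 0, 0, 0, 75],
])

```text
clock: 22.55
tcp_pos: [0.5945, -0.1206, 0.2046]
ee_rot: [3.141, 0.002, 1.301]
wrist_force: [-0.1, 0.7, -0.1]
opening: 0.0753
grasp_force: 0.0
```

```bash
python3 - <<'E'
from h import *
s=arm.state();print(s['clock'],s['tcp_pos'],s['wrist_force'],s['grasp_force'])
p,d=arm.get_image("scene");p2,d=arm.get_image("top")
cv2.imwrite("pics/end.png",np.hstack([cv2.resize(p[120:290,140:380],(400,283)),cv2.resize(p2[120:290,140:380],(400,283))])[:,:,::-1])
E
```

```text
22.55 [ 0.59447578 -0.1206343   0.20463914] [-0.14885134  0.65994157 -0.09381903] 0.0
```

View pics/end.png

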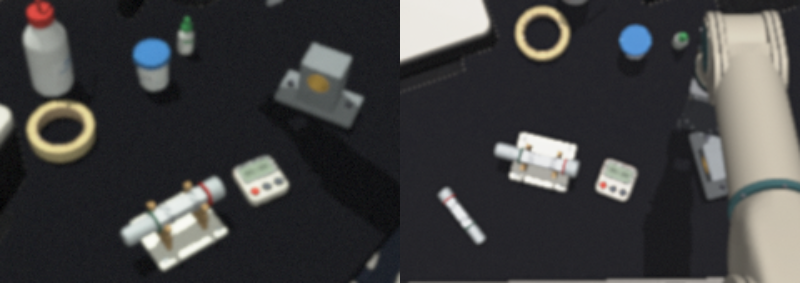

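The gauge lies in both saddles (about (175,212) left, (540,160) right), the bystanders are undisturbed and the arm is clear.

```bash
python3 -c "
from rig import arm
print(arm.hand_in())"
```

```text
the job is handed in; nothing more can be done
None
```

I handed the job in at about 22.7 s with no verdict returned: the GO end went in to its green collar (8 N), the NO-GO end stopped at the mouth (7 N, arm blocking the view), and the gauge is back in both saddles with the bystanders undisturbed.

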